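Load the bench rack with reagent bottles, tall ones at the back first

TASK

Load the four amber screw-cap bottles upright into the bench rack, each fully down in a pocket of its own width: the two tall bottles in the back row (beside the rail, farther from the robot), the two short ones in the front row. Put both tall bottles in before either short one, set each down rather than dropping it, and leave the small flask and the petri dishes where they stand.

Things in the scene. Friction and masses are not known exactly. Their poses are not given: they have to be found in the camera images.
- tall_wide_mid (a point): tall wide amber glass bottle, 125 mm tall: round body 58 mm in diameter up to 98 mm above the foot, sloping shoulder, black screw cap 41 mm in diameter on the top 20 mm. This point is on its axis half-way up (62.5 mm above the foot); z points up along it. Full, 0.24 to 0.45 kg. Grip the body just under the shoulder
- tall_slim_mid (a point): tall slim amber glass bottle, 125 mm tall: round body 36 mm in diameter up to 98 mm above the foot, sloping shoulder, black screw cap 25 mm in diameter on the top 20 mm. This point is on its axis half-way up (62.5 mm above the foot); z points up along it. About 0.1 to 0.2 kg. Grip the body just under the shoulder
- short_wide_mid (a point): short wide amber glass bottle, 72 mm tall: round body 58 mm in diameter up to 45 mm above the foot, sloping shoulder, black screw cap 41 mm in diameter on the top 20 mm. This point is on its axis half-way up (36 mm above the foot); z points up along it. About 0.2 kg
- short_slim_mid (a point): short slim amber glass bottle, 72 mm tall: round body 36 mm in diameter up to 45 mm above the foot, sloping shoulder, black screw cap 25 mm in diameter on the top 20 mm. This point is on its axis half-way up (36 mm above the foot); z points up along it. About 0.1 kg
- back_wide_pocket (a point): centre of the floor of the wide pocket of the back row: a round pocket 72 mm across, 12 mm deep, dark floor, in a fixed white block 92 x 96 mm (x, y). z up; x points from front row to back row, y along the row. For the tall wide bottle: seated, its half-way point is 62.5 mm above this point. A black rail 40 mm high runs behind the back row, its inner face 53 mm from the centres
- back_slim_pocket (a point): centre of the floor of the narrow pocket of the back row: a round pocket 50 mm across, 12 mm deep, dark floor, in a fixed white block 92 x 96 mm (x, y). z up; x points from front row to back row, y along the row. For the tall slim bottle: seated, its half-way point is 62.5 mm above this point. Which side of a row has the wide pocket varies, row by row
- front_wide_pocket (a point): centre of the floor of the wide pocket of the front row: a round pocket 72 mm across, 12 mm deep, dark floor, in a fixed white block 92 x 96 mm (x, y). z up; x points from front row to back row, y along the row. For the short wide bottle: seated, its half-way point is 36 mm above this point. Rows are 100 mm apart, pockets in a row 110 mm
- front_slim_pocket (a point): centre of the floor of the narrow pocket of the front row: a round pocket 50 mm across, 12 mm deep, dark floor, in a fixed white block 92 x 96 mm (x, y). z up; x points from front row to back row, y along the row. For the short slim bottle: seated, its half-way point is 36 mm above this point
- flask_mid (a point): small clear glass conical flask, 78 mm tall, foot 50 mm and neck 22 mm in diameter, loose; a bystander to leave alone. This point is on its axis half-way up
- dishes_mid (a point): two stacked petri dishes (one piece), clear and white, 60 mm in diameter, 30 mm tall, loose; bystanders to leave alone. This point is at their centre
Things that resemble listed ones, but are neither listed nor needed, are in the scene too. Leave any green look-alike of the part that bears tall_slim_mid alone.

How it is judged (in metres and radians):
On the way, in this order (a step that is already met when the one before it is completed fails the run):
1. both tall bottles stand in their back-row pockets while neither short bottle is yet in the front row (horizontal distance between tall_wide_mid and back_wide_pocket below 0.012 m and z of tall_wide_mid in the frame of back_wide_pocket between 0.0565 and 0.0685 m and angle between each of tall_wide_mid, tall_slim_mid's own z axis and vertical below 0.1 rad and horizontal distance between tall_slim_mid and back_slim_pocket below 0.012 m and z of tall_slim_mid in the frame of back_slim_pocket between 0.0565 and 0.0685 m and horizontal distance between short_wide_mid and front_wide_pocket above 0.03 m and horizontal distance between short_slim_mid and front_slim_pocket above 0.03 m), for 0.2 s.
2. both short bottles stand in their front-row pockets (horizontal distance between short_wide_mid and front_wide_pocket below 0.012 m and z of short_wide_mid in the frame of front_wide_pocket between 0.03 and 0.042 m and angle between each of short_wide_mid, short_slim_mid's own z axis and vertical below 0.1 rad and horizontal distance between short_slim_mid and front_slim_pocket below 0.012 m and z of short_slim_mid in the frame of front_slim_pocket between 0.03 and 0.042 m), for 0.2 s.
At the end, for the whole second after the job is handed in: Each of the four bottles stands at rest in its own pocket (tall wide: back wide, tall slim: back narrow, short wide: front wide, short slim: front narrow): axis within 12 mm of the pocket's centre, height within 6 mm of seated on the pocket's floor, tilted less than 0.1 rad (all of step 2 and horizontal distance between tall_wide_mid and back_wide_pocket below 0.012 m and z of tall_wide_mid in the frame of back_wide_pocket between 0.0565 and 0.0685 m and angle between each of tall_wide_mid, tall_slim_mid's own z axis and vertical below 0.1 rad and horizontal distance between tall_slim_mid and back_slim_pocket below 0.012 m and z of tall_slim_mid in the frame of back_slim_pocket between 0.0565 and 0.0685 m and linear speed of each of tall_wide, tall_slim, short_wide, short_slim below 0.02 m/s); the robot touches nothing.
It fails at once if the flask is moved by more than 20 mm (distance of flask_mid from where it was at the start of the episode above 0.02 m).
It fails at once if the petri dishes are moved by more than 20 mm (distance of dishes_mid from where it was at the start of the episode above 0.02 m).
It fails at once if a bottle is dropped in: out of the fingers over its pocket with its foot still more than 20 mm above the pocket's floor ((horizontal distance between tall_wide_mid and back_wide_pocket below 0.03 m and z of tall_wide_mid in the frame of back_wide_pocket above 0.0825 m and contact force between the fingers and tall_wide below 0.05 N) or (horizontal distance between tall_slim_mid and back_slim_pocket below 0.03 m and z of tall_slim_mid in the frame of back_slim_pocket above 0.0825 m and contact force between the fingers and tall_slim below 0.05 N) or (horizontal distance between short_wide_mid and front_wide_pocket below 0.03 m and z of short_wide_mid in the frame of front_wide_pocket above 0.056 m and contact force between the fingers and short_wide below 0.05 N) or (horizontal distance between short_slim_mid and front_slim_pocket below 0.03 m and z of short_slim_mid in the frame of front_slim_pocket above 0.056 m and contact force between the fingers and short_slim below 0.05 N)).
It also fails if it takes over 128 s, if anything falls off the work surface, if the arm or the gripper's body presses on something with over 40 N, if the wrist force passes 120 N, or if a joint passes its speed limit or range.

ROBOT

A 6-joint arm with a two-finger parallel gripper is mounted at the origin on the work surface. World frame = base frame: x ahead of the robot, y to its left, z up, the work surface at z = 0. Lengths are in m, angles in degrees, forces in N, time in s.
With the tool pointing down it reaches from about 0.4 to 0.825 m from the base axis. Payload 7 kg.
Tool frame: the origin (TCP) lies at the very end of the fingers, on their centre line; the grasp point (between the pads) lies 19 mm behind it (ctrl.grasp_offset is the distance from the TCP to the grasp point, in m); z points along the fingers, y is the line along which they close (so a half turn about z gives the same grasp; the last joint's range is limited). The gripper opens to 88 mm and grips with 3 to 60 N. Pads are 19 mm wide; open, the fingers measure 130 mm over their backs; the gripper's body (78 mm by 193 mm) begins 47 mm behind the grasp point.
Start: joints at [83.658, 20.546, 0.682, 0, -70.136, -16.507], TCP at [0.262, 0.622, 0.227] pointing down, gripper open.
Joint ranges: [-176.03, 176.03], [-82.01, 121.73], [-58.28, 71.71], [-173.87, 95.51], [-174.79, -0.11], [-173.66, 173.66]. Speed limits (degrees/s): [136.94, 136.94, 172.46, 180, 180, 180].

INTERFACE

Orientations are given as [roll, pitch, yaw] about the fixed x, y, z axes, in that order (R = Rz(yaw) Ry(pitch) Rx(roll)).
In Python, from plant import ctrl gives the robot as it stands. The module is installed in compiled form; this text tells all that it offers.
- The arm moves only by the tool jog_arm, never from a script. Its argument "plan" is a list that holds one entry, the list of rows, each a list of 7 numbers: the opening, from 0 (shut) to 1 (fully open), then the shift along the tool's x, y, z in m, then the turn, a rotation vector about the tool's x, y, z in degrees. A call has 1 to 20 rows; each row is the pose to reach, as a shift and turn from the pose commanded when the call began, along the tool's axes at that moment; what a row does not reach only later rows make up. A row lasts 1/8 s, in which the tool goes at most 62.5 mm and 10.7 degrees, less where a joint would pass 70% of its speed; a pose out of reach is approached as far as the arm can. A call with a gripper value outside its range is refused whole. The fingers move at their own pace and stop on an object; the grip force is fixed at half the most. Time passes only in rows, so rows that repeat a pose let the fingers close. It gives the time, the measured TCP pose, the force, the opening and the grip force at its end, in the units of the state.
- ctrl.get_obs(): the state, without advancing time (a new reading comes with each control period).
- ctrl.snapshot(name): name is "scene" or "top" or "wrist"; returns a dict with "image" (400x640x3 uint8, red, green, blue), "vertical_fov" (degrees; the focal length in pixels is half the picture's height over the tangent of half this angle, whatever the lens; pixels are square), "cx", "cy" (the principal point, pixels), "R" (3x3) and "t" (3): a world point X has camera coordinates R X + t; the wrist camera has in their place "T_tool_cam" (4x4, takes a point from camera to tool coordinates, whose origin is the TCP and whose axes are the flange's). Camera axes: x right, y down, z forward; pixel columns grow to the right and rows downward; lengths in m; the calibration is good to about 2 mm. A picture is of the moment at which its call begins: read the wrist's pose just before it. There is no depth.
- ctrl.close_job(): hands the job in; it is judged then, once.
The state is a dict: "clock": time; "joint_pos": joint angles; "qvel": joint speeds; "tau": joint torques, N m; "tool_pos": TCP position; "orientation": TCP orientation; "force": force on the tool from outside, world axes, zero at the start; "moment": the same for the moment, N m; "opening": finger opening in m; "gripper_force": force on a finger pad.
Only numpy, scipy, OpenCV 4.12 (cv2) and the standard library are available. Lean on these libraries where they do the work, as an engineer would, in place of code of your own. Each camera call takes 0.05 s, during which the arm holds its last target. There are 200 camera calls.

## Working session

There is one attempt and no reset: what is moved stays moved. The work goes in short steps, Python scripts to look and compute and a tool call to move; the robot and the scene stay as the last step left them, time stands still between calls to the robot, and variables do not carry over. Pictures are saved under pics/ and viewed, at most 14 in all, crops included, and the job is handed in when it is done.

Besides the shell and the picture viewer there is one more tool, called after "Emit:" as name(argument=value, ...) on one line, values as JSON. jog_arm: Moves the arm, as the interface text tells. Its arguments: {"type":"object","properties":{"plan":{"type":"array","items":{"type":"array","items":{"type":"array","items":{"type":"number"}}}}},"required":["plan"]}

```bash
mkdir -p pics
cat > h.py <<'E'
import numpy as np, cv2
from plant import ctrl
from scipy.spatial.transform import Rotation as Ro
def snap(n,f=None):
    o=ctrl.get_obs(); s=ctrl.snapshot(n)
    if f: cv2.imwrite('pics/'+f,s['image'][:,:,::-1])
    if n=='wrist':
        T=np.array(s['T_tool_cam']); Rt=Ro.from_euler('xyz',o['orientation'],degrees=True).as_matrix()
        Rwc=Rt@T[:3,:3]; p=Rt@T[:3,3]+np.array(o['tool_pos'])
        s['R']=Rwc.T; s['t']=-Rwc.T@p
    s['R']=np.array(s['R']);s['t']=np.array(s['t'])
    s['f']=200/np.tan(np.radians(s['vertical_fov'])/2)
    return s
def ray(s,u,v,z):
    d=s['R'].T@np.array([(u-s['cx'])/s['f'],(v-s['cy'])/s['f'],1]); c=-s['R'].T@s['t']
    return c+d*(z-c[2])/d[2]
def proj(s,X):
    q=s['R']@np.array(X)+s['t']; return q[:2]/q[2]*s['f']+[s['cx'],s['cy']]
E
python3 - <<'E'
from h import *
import pickle
for n in('scene','top'):
    s=snap(n,n+'0.png'); pickle.dump(s,open(n+'.pkl','wb')); print(n,s['f'],s['cx'],s['cy'],(-s['R'].T@s['t']).round(3),s['R'][2].round(3))
o=ctrl.get_obs();print(o)
E
```

```text
scene 427.2765551752528 324.7556487393625 189.45330159269128 [ 1.084 -0.739  0.835] [-0.482  0.579 -0.657]
top 482.7618179678674 318.14816149851305 204.02570702823164 [ 0.302 -0.067  1.208] [ 0.182 -0.015 -0.983]
{'clock': 0.1, 'joint_pos': array([ 8.36558587e+01,  2.05857427e+01,  6.40399821e-01, -1.60407652e-02,
       -7.01354113e+01, -1.65064989e+01]), 'qvel': array([ 0.11622717, -0.08694666,  0.10203232,  0.16292524, -0.06633853,
       -0.12528848]), 'tau': array([-1.68014158e-03, -5.84166205e+01,  2.93753189e+01,  7.01554477e+00,
        1.02327907e-02, -5.40659732e-05]), 'tool_pos': array([0.26199453, 0.62162558, 0.2257501 ]), 'orientation': array([ 1.79918289e+02, -8.48720858e-03, -2.28560954e+01]), 'force': array([-0.10588076, -0.16361044,  1.13014687]), 'moment': array([-0.0072351 ,  0.00507641,  0.02748914]), 'gripper_force': 0.0, 'opening': 0.08737230936079125}
```

View pics/top0.png

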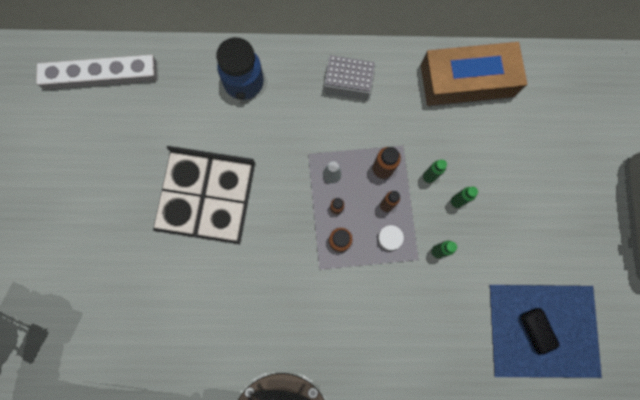

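View pics/scene0.png

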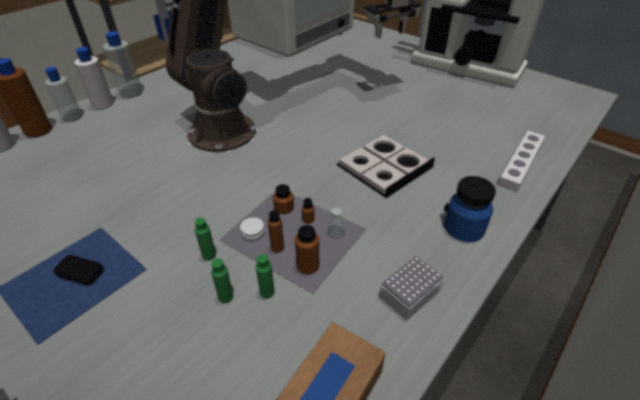

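The top view (up = +x, left = +y) shows the rack at (205,195) and the tray at (362,207). On the tray are the tall wide bottle (388,160), tall slim (391,201), short slim (337,206), short wide (341,240), flask (333,170) and dishes (391,237). There are three green look-alikes at (435,171), (464,197) and (445,249). The tall slim bottle is the amber one at (391,201), because the description says amber and the green ones are to be left alone. I'll confirm this in an enlarged crop.

Run:
```python
import cv2,numpy as np
im=cv2.imread('pics/top0.png')
a=cv2.resize(im[140:275,305:425],None,fx=4,fy=4,interpolation=cv2.INTER_CUBIC)
b=cv2.resize(im[140:275,145:265],None,fx=4,fy=4,interpolation=cv2.INTER_CUBIC)
c=np.hstack([cv2.resize(b,(400,450)),cv2.resize(a,(400,450))]);cv2.imwrite('pics/crop1.png',c)
```

```text
(no output)
```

View pics/crop1.png

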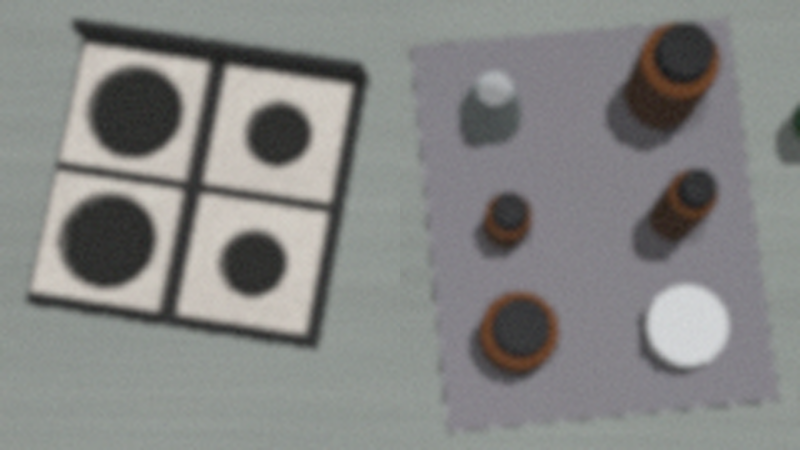

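The crop confirms it: the amber tall slim bottle's cap is at crop (697,187). Both wide pockets are on the left (+y) side of their rows.

Run:
```python
from h import *
import pickle
s=pickle.load(open('top.pkl','rb'))
L=lambda x,y:(145+x*.3,140+y*.3)
Rr=lambda x,y:(305+(x-400)*.3,140+y*.3)
P={}
for n,p,z in [('bw',L(136,112),.02),('bs',L(279,134),.02),('fw',L(107,240),.02),('fs',L(253,264),.02),('TW',Rr(685,52),.125),('TS',Rr(697,187),.125),('SS',Rr(511,211),.072),('SW',Rr(521,327),.072),('flask',Rr(494,87),.078),('dish',Rr(687,325),.03)]:
    P[n]=ray(s,*p,z)[:2]; print(n,P[n].round(4))
for a,b in [('bw','bs'),('fw','fs'),('fw','bw'),('fs','bs'),('TW','TS'),('SS','SW'),('TW','flask'),('TS','SS')]:
    d=P[b]-P[a];print(a,b,np.linalg.norm(d).round(4),np.degrees(np.arctan2(d[1],d[0])).round(1))
w=snap('wrist'); print(np.array(w['T_tool_cam']).round(3),w['f'],w['cx'],w['cy'])
```

```text
bw [0.5961 0.2494]
bs [0.5804 0.1408]
fw [0.4978 0.2652]
fs [0.4809 0.1559]
TW [ 0.6194 -0.2511]
TS [ 0.5231 -0.2576]
SS [ 0.5147 -0.1325]
SW [ 0.4311 -0.1397]
flask [ 0.6049 -0.1197]
dish [ 0.4386 -0.2648]
bw bs 0.1097 -98.2
fw fs 0.1105 -98.8
fw bw 0.0996 -9.1
fs bs 0.1006 -8.6
TW TS 0.0965 -176.1
SS SW 0.0839 -175.1
TW flask 0.1322 96.3
TS SS 0.1254 93.8
[[ 0.001 -0.951 -0.31   0.083]
 [ 1.     0.002 -0.001 -0.001]
 [ 0.001 -0.31   0.951 -0.159]
 [ 0.     0.     0.     1.   ]] 304.8634835941632 320.245340897248 198.14655458351316
```

```bash
cat >> h.py <<'E'
def go(x,y,z,yaw):
    o=ctrl.get_obs(); R=Ro.from_euler('xyz',o['orientation'],degrees=True)
    d=R.inv().apply(np.array([x,y,z])-o['tool_pos'])
    r=(R.inv()*Ro.from_euler('xyz',[180,0,yaw],degrees=True)).as_rotvec(degrees=True)
    print('shift mm',(d*1000).round(1),'turn',r.round(1),'from',o['tool_pos'].round(4),o['orientation'].round(2),'t',round(o['clock'],2),'open',round(o['opening'],4))
E
python3 -c "
from h import *
go(.5,.2,.3,-8.7)"
```

```text
shift mm [383.1 296.2 -73.7] turn [  0.1   0.  -14.2] from [0.262  0.6217 0.2259] [ 1.7993e+02 -1.0000e-02 -2.2850e+01] t 0.15 open 0.0877
```

Emit:
jog_arm(plan=[[[1,0.383,0.296,-0.074,0,0,-14.2],[1,0.383,0.296,-0.074,0,0,-14.2],[1,0.383,0.296,-0.074,0,0,-14.2],[1,0.383,0.296,-0.074,0,0,-14.2],[1,0.383,0.296,-0.074,0,0,-14.2],[1,0.383,0.296,-0.074,0,0,-14.2],[1,0.383,0.296,-0.074,0,0,-14.2],[1,0.383,0.296,-0.074,0,0,-14.2],[1,0.383,0.296,-0.074,0,0,-14.2],[1,0.383,0.296,-0.074,0,0,-14.2],[1,0.383,0.296,-0.074,0,0,-14.2]]])

```text
clock: 1.52
tool_pos: [0.4996, 0.2013, 0.3002]
orientation: [180.0, 0.0, -8.6]
force: [-0.3, 0.1, -0.2]
opening: 0.0878
gripper_force: 0.0
```

```bash
python3 -c "
from h import *
import pickle
s=snap('wrist','w1.png');pickle.dump(s,open('w1.pkl','wb'))
go(.55,-.2,.3,-5)"
```

```text
shift mm [1.096e+02 3.894e+02 3.000e-01] turn [ 0.   0.  -3.6] from [0.4996 0.2014 0.3002] [ 1.7998e+02  2.0000e-02 -8.5600e+00] t 1.57 open 0.0876
```

View pics/w1.png

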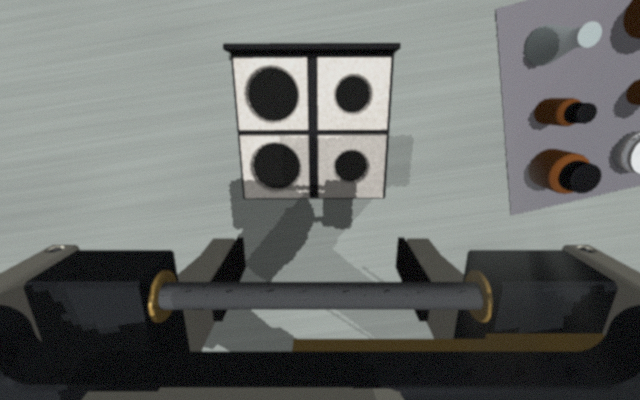

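The wrist view shows the rack pockets: back wide (272,94), back narrow (353,94), front wide (276,165), front narrow (351,165). The rail is at row 47.

Emit:
jog_arm(plan=[[[1,0.11,0.389,0,0,0,-3.6],[1,0.11,0.389,0,0,0,-3.6],[1,0.11,0.389,0,0,0,-3.6],[1,0.11,0.389,0,0,0,-3.6],[1,0.11,0.389,0,0,0,-3.6],[1,0.11,0.389,0,0,0,-3.6],[1,0.11,0.389,0,0,0,-3.6],[1,0.11,0.389,0,0,0,-3.6],[1,0.11,0.389,0,0,0,-3.6]]])

```text
clock: 2.7
tool_pos: [0.5505, -0.1997, 0.3003]
orientation: [-180.0, 0.0, -5.0]
force: [0.7, -0.5, -0.5]
opening: 0.0876
gripper_force: 0.0
```

```bash
python3 -c "
from h import *
import pickle
s=snap('wrist','w2.png');pickle.dump(s,open('w2.pkl','wb'))
o=pickle.load(open('w1.pkl','rb'))
for z in (.015,.02,.03):
    P=[ray(o,u,v,z)[:2] for u,v in((272,94),(353,94),(276,165),(351,165))]
    print(z,np.round(P,4).tolist(),[np.linalg.norm(P[a]-P[b]).round(4) for a,b in((0,1),(2,3),(0,2),(1,3))])
"
```

```text
0.015 [[0.5982, 0.2552], [0.5817, 0.1447], [0.4997, 0.2689], [0.4833, 0.159]] [np.float64(0.1117), np.float64(0.1111), np.float64(0.0995), np.float64(0.0995)]
0.02 [[0.5981, 0.2545], [0.5817, 0.1452], [0.5006, 0.268], [0.4844, 0.1594]] [np.float64(0.1105), np.float64(0.1098), np.float64(0.0984), np.float64(0.0984)]
0.03 [[0.5977, 0.253], [0.5817, 0.1462], [0.5025, 0.2662], [0.4866, 0.1601]] [np.float64(0.108), np.float64(0.1073), np.float64(0.0962), np.float64(0.0961)]
```

View pics/w2.png

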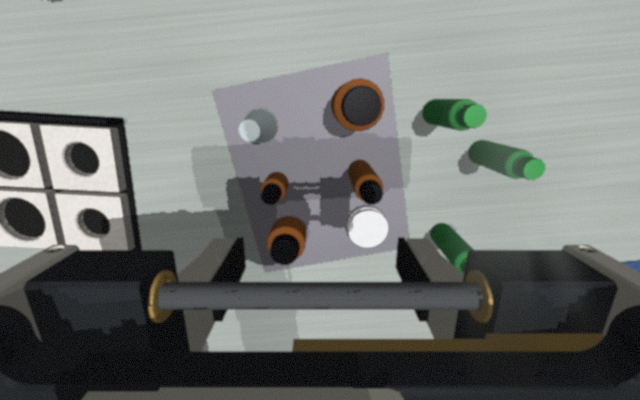

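The wrist view of the tray shows caps at TW (361,105), TS (370,190), SS (272,191) and SW (285,249). The flask top is at (249,129) and the dish at (367,228).

```bash
python3 -c "
from h import *
import pickle
o=pickle.load(open('w2.pkl','rb'))
for n,u,v,z in(('TW',361,105,.125),('TS',370,190,.125),('SS',272,191,.072),('SW',285,249,.072),('fl',249,129,.078),('dish',367,228,.03)): print(n,ray(o,u,v,z)[:2].round(4))
go(.619,-.249,.16,-5)"
```

```text
TW [ 0.624  -0.2476]
TS [ 0.5301 -0.2537]
SS [ 0.5234 -0.1317]
SW [ 0.4369 -0.1385]
fl [ 0.6062 -0.1154]
dish [ 0.4404 -0.2605]
shift mm [ 72.5  43.5 140.5] turn [-0.  0.  0.] from [ 0.5505 -0.1994  0.3005] [-1.7999e+02  1.0000e-02 -4.9700e+00] t 2.75 open 0.0875
```

Emit:
jog_arm(plan=[[[1,0.075,0.043,0.05,0,0,0],[1,0.075,0.043,0.08,0,0,0],[1,0.075,0.043,0.12,0,0,0],[1,0.075,0.043,0.16,0,0,0],[1,0.075,0.043,0.19,0,0,0],[1,0.075,0.043,0.215,0,0,0],[1,0.075,0.043,0.23,0,0,0],[1,0.075,0.043,0.23,0,0,0]]])

```text
clock: 3.75
tool_pos: [0.621, -0.2491, 0.0699]
orientation: [-180.0, 0.1, -5.0]
force: [0.6, 0.7, 0.1]
opening: 0.0873
gripper_force: 0.0
```

Emit:
jog_arm(plan=[[[0,0,0,0,0,0,0],[0,0,0,0,0,0,0],[0,0,0,0,0,0,0],[0,0,0,0,0,0,0],[0,0,0,0,0,0,0],[0,0,0,0,0,0,0]]])

```text
clock: 4.5
tool_pos: [0.6217, -0.25, 0.0711]
orientation: [180.0, -0.0, -5.0]
force: [-1.4, 1.5, 5.7]
opening: 0.0576
gripper_force: 30.0
```

```bash
python3 -c "
from h import *
s=snap('scene','s1.png')
im=s['image'][180:320,180:400,::-1]
cv2.imwrite('pics/s1c.png',cv2.resize(im,None,fx=3.5,fy=3.5))
go(.622,-.249,.19,-5)"
```

```text
shift mm [   0.3   -1.  -118.9] turn [ 0. -0. -0.] from [ 0.6217 -0.25    0.0711] [ 1.7999e+02 -5.0000e-02 -5.0400e+00] t 4.55 open 0.0576
```

View pics/s1c.png

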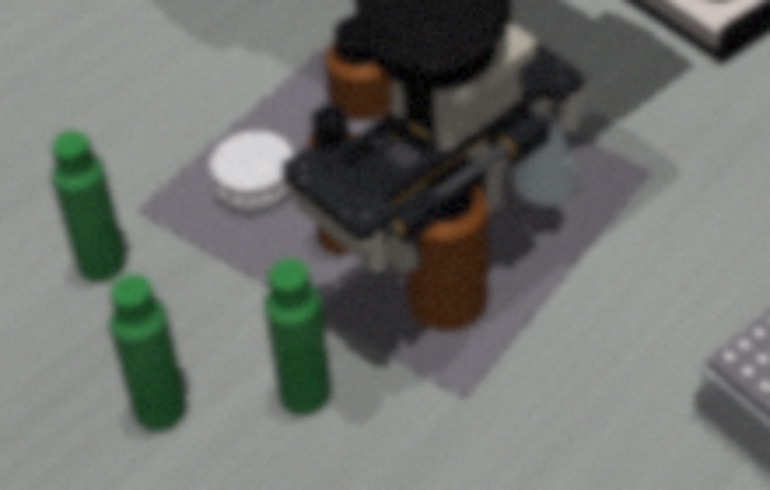

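TW is gripped at an opening of 57.6 mm. The crop shows it upright with its neighbours untouched, so I'll lift and carry it.

Emit:
jog_arm(plan=[[[0,0,0,-0.008,0,0,0],[0,0,0,-0.03,0,0,0],[0,0,0,-0.06,0,0,0],[0,0,0,-0.09,0,0,0],[0,0,0,-0.112,0,0,0],[0,0,-0.01,-0.12,0,0,0],[0,-0.004,-0.035,-0.12,0,0,0.5],[0,-0.009,-0.07,-0.12,0,0,1],[0,-0.015,-0.11,-0.12,0,0,1.5],[0,-0.021,-0.155,-0.12,0,0,2],[0,-0.028,-0.2,-0.12,0,0,2.5],[0,-0.034,-0.245,-0.12,0,0,3],[0,-0.04,-0.29,-0.12,0,0,3.7],[0,-0.047,-0.335,-0.12,0,0,3.7],[0,-0.053,-0.38,-0.12,0,0,3.7],[0,-0.059,-0.42,-0.12,0,0,3.7],[0,-0.063,-0.455,-0.12,0,0,3.7],[0,-0.067,-0.48,-0.12,0,0,3.7],[0,-0.069,-0.494,-0.12,0,0,3.7],[0,-0.069,-0.498,-0.12,0,0,3.7]]])

```text
clock: 7.05
tool_pos: [0.5961, 0.2524, 0.1901]
orientation: [180.0, 0.0, -8.7]
force: [0.3, -0.4, -3.6]
opening: 0.0575
gripper_force: 30.0
```

```bash
python3 -c "
from h import *
a=snap('top','t2.png');b=snap('wrist','w3.png')
im=np.vstack([cv2.resize(a['image'][120:260,120:320],(700,490))[:300],cv2.resize(b['image'][0:270],None,fx=700/640,fy=700/640)])[:,:,::-1]
cv2.imwrite('pics/c3.png',im)
go(.597,.2525,.19,-8.7)"
```

```text
shift mm [ 0.5 -0.9  0.4] turn [ 0.   0.  -0.1] from [0.5964 0.2517 0.1904] [ 1.7998e+02  2.0000e-02 -8.7600e+00] t 7.15 open 0.0573
```

View pics/c3.png

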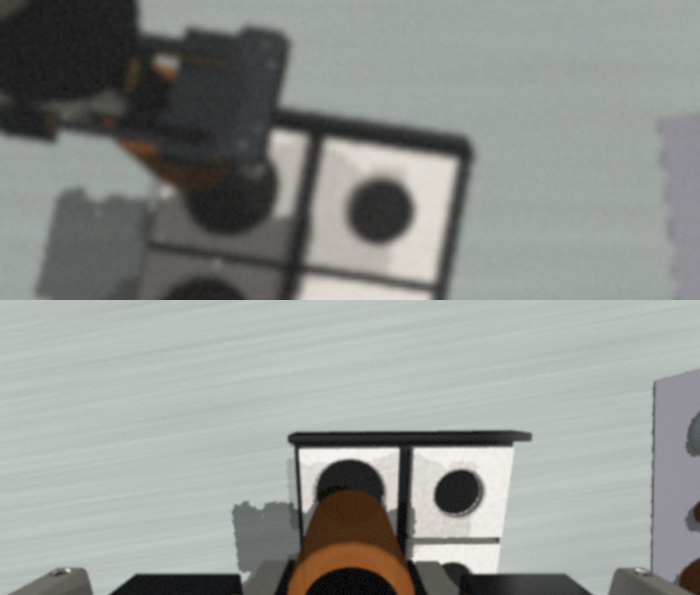

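```bash
python3 -c "
from h import *
b=snap('wrist')
o=ctrl.get_obs();y=np.radians(-8.7);ax=np.array([np.cos(y),np.sin(y)])
bs=ray(b,419.6,176.4,.02)[:2];print('bs',bs, 'bw', bs+.11*np.array([-ax[1],ax[0]]))
e=ray(b,320,146.3,.02)[:2];print('bw by far edge',e-.036*ax)
for z in(.118,.122): print('bottle axis',ray(b,320,174,z)[:2]-.029*ax)
e2=ray(b,320,(545-300)/1.094,.12+.098)[:2];print(e2-.029*ax, o['tool_pos'])
"
```

```text
bs [0.5813172  0.14350763] bw [0.59795589 0.25224195]
bw by far edge [0.59536219 0.25327734]
bottle axis [0.59535103 0.25310831]
bottle axis [0.59630261 0.2529557 ]
[0.59551267 0.25290916] [0.59642881 0.25131413 0.19046293]
```

Aligned to within 2 mm. Now lowering.

Emit:
jog_arm(plan=[[[0,0,0,0.01,0,0,0],[0,0,0,0.035,0,0,0],[0,0,0,0.06,0,0,0],[0,0,0,0.08,0,0,0],[0,0,0,0.09,0,0,0],[0,0,0,0.095,0,0,0],[0,0,0,0.1,0,0,0],[0,0,0,0.104,0,0,0],[0,0,0,0.106,0,0,0],[0,0,0,0.106,0,0,0]]])

```text
clock: 8.45
tool_pos: [0.5964, 0.2521, 0.0846]
orientation: [-180.0, -0.0, -8.7]
force: [0.2, 0.0, -3.8]
opening: 0.057
gripper_force: 30.0
```

Emit:
jog_arm(plan=[[[0,0,0,0.002,0,0,0],[0,0,0,0.004,0,0,0],[0,0,0,0.005,0,0,0],[0,0,0,0.005,0,0,0]]])

```text
clock: 8.95
tool_pos: [0.5969, 0.2523, 0.0811]
orientation: [-180.0, -0.1, -8.7]
force: [-2.5, -1.0, 6.0]
opening: 0.0572
gripper_force: 30.0
```

Contact is at z = 0.081, which puts the foot at about 0.01. That is below the block top, so the bottle is on the pocket floor. Opening and rising.

Emit:
jog_arm(plan=[[[0.8,0,0,0,0,0,0],[0.9,0,0,0,0,0,0],[1,0,0,0,0,0,0],[1,0,0,-0.02,0,0,0],[1,0,0,-0.05,0,0,0],[1,0,0,-0.09,0,0,0],[1,0,0,-0.13,0,0,0],[1,0,0,-0.13,0,0,0]]])

```text
clock: 9.95
tool_pos: [0.5982, 0.2531, 0.2136]
orientation: [-179.7, -0.3, -8.7]
force: [-0.4, 0.4, -0.2]
opening: 0.0878
gripper_force: 0.0
```

```bash
python3 -c "
from h import *
go(.5275,-.2550,.20,-5)"
```

```text
shift mm [  7.1 513.   11.4] turn [-0.2 -0.3 -3.7] from [0.5982 0.2531 0.2136] [-179.74   -0.3    -8.73] t 9.95 open 0.0878
```

Emit:
jog_arm(plan=[[[1,0.001,0.05,0,-0.2,-0.3,-1],[1,0.006,0.513,0,-0.2,-0.3,-3.7],[1,0.006,0.513,0,-0.2,-0.3,-3.7],[1,0.006,0.513,0,-0.2,-0.3,-3.7],[1,0.006,0.513,0,-0.2,-0.3,-3.7],[1,0.006,0.513,0,-0.2,-0.3,-3.7],[1,0.006,0.513,0,-0.2,-0.3,-3.7],[1,0.006,0.513,0,-0.2,-0.3,-3.7],[1,0.006,0.513,0,-0.2,-0.3,-3.7],[1,0.006,0.513,0,-0.2,-0.3,-3.7],[1,0.006,0.513,0,-0.2,-0.3,-3.7],[1,0.006,0.513,0.02,-0.2,-0.3,-3.7]]])

```text
clock: 11.45
tool_pos: [0.5256, -0.2551, 0.1907]
orientation: [179.8, 0.1, -5.0]
force: [0.1, -0.1, -0.2]
opening: 0.0878
gripper_force: 0.0
```

```bash
python3 -c "
from h import *
go(.5266,-.2556,.07,-5)
s=snap('wrist');cv2.imwrite('pics/w4.png',s['image'][:,:,::-1])
a=snap('top')['image'][130:250,140:270,::-1]
im=np.vstack([s['image'][:330,:,::-1],cv2.resize(a,(270,250))[:, :].copy() if 0 else cv2.copyMakeBorder(cv2.resize(a,(270,250)),0,0,0,370,cv2.BORDER_CONSTANT)])
cv2.imwrite('pics/c4.png',im)"
```

```text
shift mm [  1.3  -0.  120.7] turn [0.2 0.1 0. ] from [ 0.5256 -0.2551  0.1907] [ 1.7979e+02  1.2000e-01 -4.9600e+00] t 11.45 open 0.0878
```

View pics/c4.png

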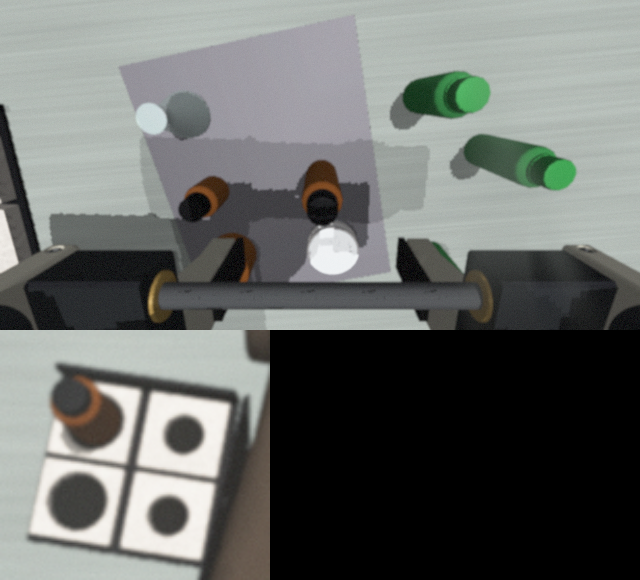

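TW stands upright in the back wide pocket. The TS cap is at (322,208) in the wrist view.

```bash
python3 -c "
from h import *
s=snap('wrist')
print(ray(s,322,208,.126)[:2], ray(s,322,161,.002)[:2]-.018)"
```

```text
[ 0.52644138 -0.25491155] [ 0.51954735 -0.27464817]
```

Emit:
jog_arm(plan=[[[1,0.002,0,0.03,0,0,0],[1,0.002,0,0.06,0,0,0],[1,0.002,0,0.09,0,0,0],[1,0.002,0,0.11,0,0,0],[1,0.002,0,0.12,0,0,0],[1,0.002,0,0.12,0,0,0],[0,0.002,0,0.12,0,0,0],[0,0.002,0,0.12,0,0,0],[0,0.002,0,0.12,0,0,0],[0,0.002,0,0.12,0,0,0],[0,0.002,0,0.12,0,0,0],[0,0.002,0,0.12,0,0,0],[0,0.002,0,0.12,0,0,0],[0,0.002,0,0.12,0,0,0]]])

```text
clock: 13.35
tool_pos: [0.5256, -0.2564, 0.0696]
orientation: [179.8, 0.3, -5.0]
force: [0.1, -0.3, -0.3]
opening: 0.035
gripper_force: 30.0
```

```bash
python3 -c "
from h import *
go(.581,.1435,.19,-8.7)"
```

```text
shift mm [  19.3 -402.8 -121.9] turn [0.2 0.3 3.7] from [ 0.5256 -0.2564  0.0696] [179.81   0.31  -5.05] t 13.35 open 0.035
```

Emit:
jog_arm(plan=[[[0,0,0,-0.008,0,0,0],[0,0,0,-0.03,0,0,0],[0,0,0,-0.06,0,0,0],[0,0,0,-0.09,0.2,0.3,0],[0,0,0,-0.112,0.2,0.3,0],[0,0,-0.01,-0.12,0.2,0.3,0],[0,0.002,-0.035,-0.12,0.2,0.3,0.5],[0,0.004,-0.07,-0.12,0.2,0.3,1],[0,0.006,-0.11,-0.12,0.2,0.3,1.5],[0,0.008,-0.155,-0.12,0.2,0.3,2],[0,0.01,-0.2,-0.12,0.2,0.3,2.5],[0,0.012,-0.245,-0.12,0.2,0.3,3],[0,0.014,-0.29,-0.12,0.2,0.3,3.7],[0,0.016,-0.33,-0.12,0.2,0.3,3.7],[0,0.018,-0.365,-0.12,0.2,0.3,3.7],[0,0.019,-0.388,-0.12,0.2,0.3,3.7],[0,0.02,-0.4,-0.12,0.2,0.3,3.7],[0,0.02,-0.403,-0.12,0.2,0.3,3.7],[0,0.02,-0.403,-0.12,0.2,0.3,3.7]]])

```text
clock: 15.72
tool_pos: [0.5815, 0.143, 0.1881]
orientation: [180.0, 0.0, -8.8]
force: [0.7, -0.8, -1.7]
opening: 0.0349
gripper_force: 30.0
```

```bash
python3 -c "
from h import *
go(.581,.1435,.19,-8.7)
b=snap('wrist')
cv2.imwrite('pics/c5.png',cv2.resize(b['image'][100:290,200:440,::-1],None,fx=3,fy=3))"
```

```text
shift mm [-0.6 -0.4 -1.9] turn [ 0.   0.  -0.1] from [0.5815 0.143  0.1881] [ 1.7999e+02  1.0000e-02 -8.7800e+00] t 15.72 open 0.0349
```

View pics/c5.png

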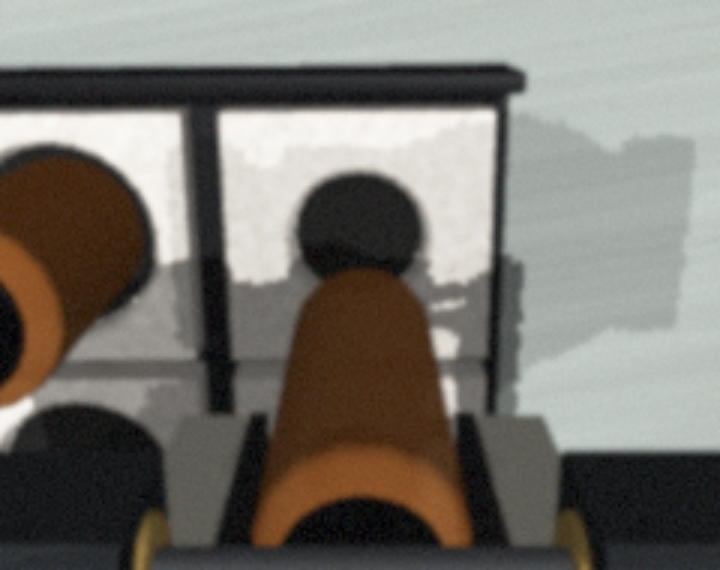

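```bash
python3 -c "
from h import *
b=snap('wrist');y=np.radians(-8.7);ax=np.array([np.cos(y),np.sin(y)])
print('pocket',ray(b,320,157.3,.02)[:2]-.025*ax,'bottle',ray(b,320.3,189.3,.120)[:2]-.018*ax,ray(b,320,100+445/3,.12+.098)[:2]-.018*ax)
"
```

```text
pocket [0.58003668 0.14451893] bottle [0.58033749 0.14404391] [0.58020905 0.14410624]
```

Emit:
jog_arm(plan=[[[0,0,0,0.01,0,0,0],[0,0,0,0.035,0,0,0],[0,0,0,0.06,0,0,0],[0,0,0,0.077,0,0,0],[0,0,0,0.077,0,0,0]]])

```text
clock: 16.45
tool_pos: [0.5808, 0.143, 0.1096]
orientation: [179.9, 0.1, -8.8]
force: [0.6, 0.3, -1.0]
opening: 0.0349
gripper_force: 30.0
```

Aligned; on to the floor.

Emit:
jog_arm(plan=[[[0,0,0,0.01,0,0,0],[0,0,0,0.018,0,0,0],[0,0,0,0.023,0,0,0],[0,0,0,0.027,0,0,0],[0,0,0,0.029,0,0,0],[0,0,0,0.0305,0,0,0],[0,0,0,0.0305,0,0,0]]])

```text
clock: 17.32
tool_pos: [0.5817, 0.1437, 0.0806]
orientation: [-180.0, -0.0, -8.7]
force: [0.7, -0.3, -1.1]
opening: 0.0351
gripper_force: 30.0
```

Emit:
jog_arm(plan=[[[0,0,0,0.002,0,0,0],[0,0,0,0.003,0,0,0],[0,0,0,0.003,0,0,0]]])

```text
clock: 17.7
tool_pos: [0.5825, 0.1437, 0.0795]
orientation: [-180.0, -0.1, -8.7]
force: [-2.8, -0.2, 11.2]
opening: 0.0356
gripper_force: 30.0
```

Emit:
jog_arm(plan=[[[0.6,0,0,0,0,0,0],[0.8,0,0,0,0,0,0],[1,0,0,0,0,0,0],[1,0,0,-0.02,0,0,0],[1,0,0,-0.05,0,0,0],[1,0,0,-0.09,0,0,0],[1,0,0,-0.12,0,0,0],[1,0,0,-0.12,0,0,0]]])

```text
clock: 18.7
tool_pos: [0.583, 0.1442, 0.2003]
orientation: [-179.8, -0.2, -8.7]
force: [0.2, 0.2, -0.1]
opening: 0.0875
gripper_force: 0.0
```

```bash
python3 -c "
from h import *
go(.519,-.132,.16,-5)"
```

```text
shift mm [-21.5 282.9  39.5] turn [-0.2 -0.2 -3.7] from [0.583  0.1442 0.2003] [-179.84   -0.23   -8.74] t 18.7 open 0.0875
```

Emit:
jog_arm(plan=[[[1,-0.022,0.283,0,-0.2,-0.2,-3.7],[1,-0.022,0.283,0,-0.2,-0.2,-3.7],[1,-0.022,0.283,0,-0.2,-0.2,-3.7],[1,-0.022,0.283,0,-0.2,-0.2,-3.7],[1,-0.022,0.283,0,-0.2,-0.2,-3.7],[1,-0.022,0.283,0.03,-0.2,-0.2,-3.7],[1,-0.022,0.283,0.04,-0.2,-0.2,-3.7],[1,-0.022,0.283,0.04,-0.2,-0.2,-3.7]]])

```text
clock: 19.7
tool_pos: [0.5164, -0.1325, 0.1567]
orientation: [179.8, 0.3, -5.0]
force: [0.2, -0.8, 0.5]
opening: 0.0875
gripper_force: 0.0
```

```bash
python3 -c "
from h import *
go(.519,-.132,.02,-5)
b=snap('wrist','w6.png')
import pickle;pickle.dump(b,open('w6.pkl','wb'))"
```

```text
shift mm [  3.4  -1.3 136.7] turn [ 0.2  0.3 -0. ] from [ 0.5164 -0.1325  0.1567] [179.78   0.34  -5.02] t 19.7 open 0.0875
```

View pics/w6.png

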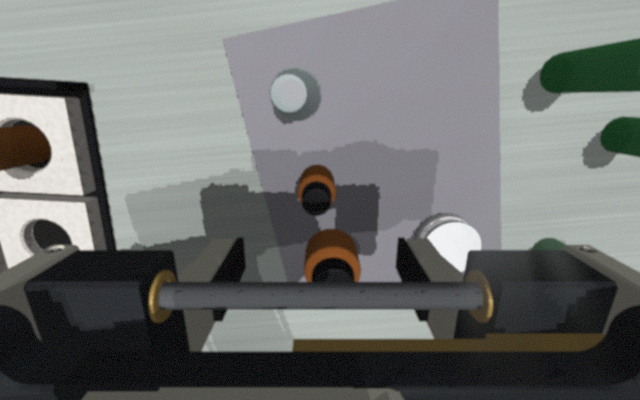

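SS cap at (316,197), SW body at (332,262), flask at (290,92). Nothing has been disturbed.

```bash
python3 -c "
from h import *
import pickle
s=pickle.load(open('w6.pkl','rb'))
p=ray(s,316,197,.073);print(p, ray(s,332,268,.073),ray(s,290,92,.078)); go(p[0]-.001,p[1],.0195,-5)"
```

```text
[ 0.52165837 -0.12857694  0.073     ] [ 0.45289712 -0.13689708  0.073     ] [ 0.60586455 -0.11709292  0.078     ]
shift mm [  3.9  -4.6 138. ] turn [0.2 0.3 0. ] from [ 0.517  -0.1324  0.1576] [179.78   0.25  -5.  ] t 19.75 open 0.0878
```

Emit:
jog_arm(plan=[[[1,0.002,-0.002,0.03,0.2,0.2,0],[1,0.002,-0.002,0.06,0.2,0.2,0],[1,0.002,-0.002,0.09,0.2,0.2,0],[1,0.002,-0.002,0.115,0.2,0.2,0],[1,0.002,-0.002,0.13,0.2,0.2,0],[1,0.002,-0.002,0.138,0.2,0.2,0],[1,0.002,-0.002,0.138,0.2,0.2,0],[1,0.002,-0.002,0.138,0.2,0.2,0]]])

```text
clock: 20.75
tool_pos: [0.5192, -0.1313, 0.0204]
orientation: [-180.0, -0.1, -5.0]
force: [0.4, 0.4, 0.3]
opening: 0.0879
gripper_force: 0.0
```

Emit:
jog_arm(plan=[[[0,0,0,0,0,0,0],[0,0,0,0,0,0,0],[0,0,0,0,0,0,0],[0,0,0,0,0,0,0],[0,0,0,0,0,0,0],[0,0,0,0,0,0,0],[0,0,0,0,0,0,0]]])

```text
clock: 21.62
tool_pos: [0.5185, -0.1313, 0.0196]
orientation: [-180.0, 0.0, -5.1]
force: [0.3, 0.4, -0.1]
opening: 0.0349
gripper_force: 30.0
```

```bash
python3 -c "
from h import *
go(.4827,.1585,.14,-8.7)"
```

```text
shift mm [ -61.2 -285.5 -120.4] turn [-0.   0.   3.6] from [ 0.5185 -0.1313  0.0196] [-1.7999e+02  1.0000e-02 -5.0500e+00] t 21.62 open 0.0349
```

Emit:
jog_arm(plan=[[[0,0,0,-0.008,0,0,0],[0,0,0,-0.03,0,0,0],[0,0,0,-0.06,0,0,0],[0,0,0,-0.09,0,0,0],[0,0,0,-0.112,0,0,0],[0,0,-0.01,-0.12,0,0,0],[0,-0.007,-0.035,-0.12,0,0,0.5],[0,-0.015,-0.07,-0.12,0,0,1],[0,-0.024,-0.11,-0.12,0,0,1.5],[0,-0.033,-0.155,-0.12,0,0,2.2],[0,-0.042,-0.195,-0.12,0,0,3],[0,-0.05,-0.23,-0.12,0,0,3.6],[0,-0.056,-0.26,-0.12,0,0,3.6],[0,-0.06,-0.278,-0.12,0,0,3.6],[0,-0.061,-0.285,-0.12,0,0,3.6],[0,-0.061,-0.285,-0.12,0,0,3.6],[0,-0.061,-0.285,-0.12,0,0,3.6]]])

```text
clock: 23.75
tool_pos: [0.4828, 0.1572, 0.1395]
orientation: [180.0, 0.0, -8.7]
force: [-0.4, -0.2, -0.2]
opening: 0.0353
gripper_force: 30.0
```

```bash
python3 -c "
from h import *
go(.4827,.1585,.14,-8.7)
b=snap('wrist')
import pickle;pickle.dump(b,open('w7.pkl','wb'))
cv2.imwrite('pics/c7.png',cv2.resize(b['image'][90:290,180:460,::-1],None,fx=2.8,fy=2.8))"
```

```text
shift mm [-0.3 -1.3 -0.5] turn [ 0.  0. -0.] from [0.4828 0.1572 0.1395] [ 1.7999e+02  3.0000e-02 -8.7000e+00] t 23.75 open 0.0353
```

View pics/c7.png

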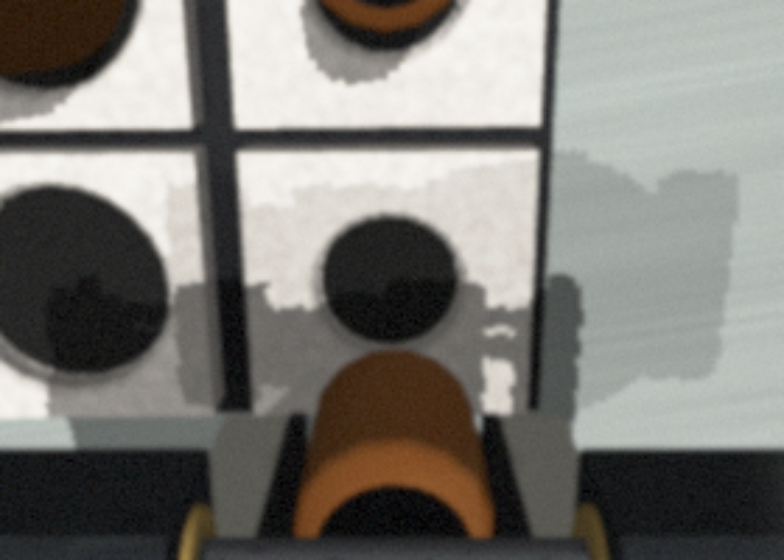

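```bash
python3 -c "
from h import *
import pickle
b=pickle.load(open('w7.pkl','rb'));y=np.radians(-8.7);ax=np.array([np.cos(y),np.sin(y)])
g=lambda u,v,z:ray(b,180+u/2.8,90+v/2.8,z)[:2]
print('pocket',g(390,214,.02)-.025*ax,g(390,342,.02)+.025*ax,'bottle',g(393,350,.12)-.018*ax,'fw',g(74,280,.02))
"
```

```text
pocket [0.4817116  0.15937597] [0.48626071 0.15866348] bottle [0.47908206 0.15868035] fw [0.4999293  0.26544129]
```

Emit:
jog_arm(plan=[[[0,0,0,0.01,0,0,0],[0,0,0,0.035,0,0,0],[0,0,0,0.06,0,0,0],[0,0,0,0.075,0,0,0],[0,0,0,0.075,0,0,0]]])

```text
clock: 24.42
tool_pos: [0.4822, 0.1572, 0.0635]
orientation: [179.9, 0.1, -8.7]
force: [0.4, -0.6, -0.0]
opening: 0.0353
gripper_force: 30.0
```

Shifting 4 mm forward, then lowering.

Emit:
jog_arm(plan=[[[0,0.004,-0.001,0,0,0,0],[0,0.004,-0.001,0.01,0,0,0],[0,0.004,-0.001,0.02,0,0,0],[0,0.004,-0.001,0.027,0,0,0],[0,0.004,-0.001,0.031,0,0,0],[0,0.004,-0.001,0.033,0,0,0],[0,0.004,-0.001,0.033,0,0,0]]])

```text
clock: 25.3
tool_pos: [0.487, 0.1583, 0.0316]
orientation: [-180.0, 0.0, -8.6]
force: [0.4, -0.6, -0.8]
opening: 0.0354
gripper_force: 30.0
```

Emit:
jog_arm(plan=[[[0,0,0,0.002,0,0,0],[0,0,0,0.0025,0,0,0],[0,0,0,0.0025,0,0,0]]])

```text
clock: 25.68
tool_pos: [0.4872, 0.1585, 0.0296]
orientation: [-180.0, -0.0, -8.6]
force: [-0.7, -0.2, 3.6]
opening: 0.0352
gripper_force: 30.0
```

Seated. Releasing, then on to the last bottle.

Emit:
jog_arm(plan=[[[0.6,0,0,0,0,0,0],[0.8,0,0,0,0,0,0],[1,0,0,0,0,0,0],[1,0,0,-0.02,0,0,0],[1,0,0,-0.05,0,0,0],[1,0,0,-0.09,0,0,0],[1,0,0,-0.13,0,0,0],[1,0,0,-0.13,0,0,0]]])

```text
clock: 26.68
tool_pos: [0.4887, 0.1594, 0.1624]
orientation: [-179.8, -0.3, -8.6]
force: [-0.2, 1.4, -0.3]
opening: 0.0875
gripper_force: 0.0
```

```bash
python3 -c "
from h import *
go(.4325,-.139,.16,-5)"
```

```text
shift mm [-10.8 303.5   1. ] turn [-0.2 -0.3 -3.6] from [0.4887 0.1594 0.1624] [-179.75   -0.26   -8.62] t 26.68 open 0.0875
```

Emit:
jog_arm(plan=[[[1,-0.01,0.303,0,-0.2,-0.2,-3.6],[1,-0.01,0.303,0,-0.2,-0.2,-3.6],[1,-0.01,0.303,0,-0.2,-0.2,-3.6],[1,-0.01,0.303,0,-0.2,-0.2,-3.6],[1,-0.01,0.303,0,-0.2,-0.2,-3.6],[1,-0.01,0.303,0,-0.2,-0.2,-3.6],[1,-0.01,0.303,0,-0.2,-0.2,-3.6],[1,-0.01,0.303,0,-0.2,-0.2,-3.6]]])

```text
clock: 27.68
tool_pos: [0.4317, -0.1389, 0.1588]
orientation: [179.8, 0.2, -5.0]
force: [-0.3, 0.0, -0.4]
opening: 0.0876
gripper_force: 0.0
```

```bash
python3 -c "
from h import *
go(.4325,-.139,.0195,-5)
s=snap('top');b=snap('wrist')
for n,p in (('flask',(.6055,-.1175,.078)),): print(proj(b,p))
im=np.vstack([cv2.resize(b['image'][:300],(800,375)),cv2.resize(s['image'][130:190,150:360],(800,229))[:225]])
cv2.imwrite('pics/c8.png',im[:,:,::-1])"
```

```text
shift mm [  1.4  -0.4 139.3] turn [0.2 0.2 0. ] from [ 0.4317 -0.1389  0.1588] [179.81   0.24  -4.97] t 27.68 open 0.0876
[266.92927062 -42.25859208]
```

View pics/c8.png

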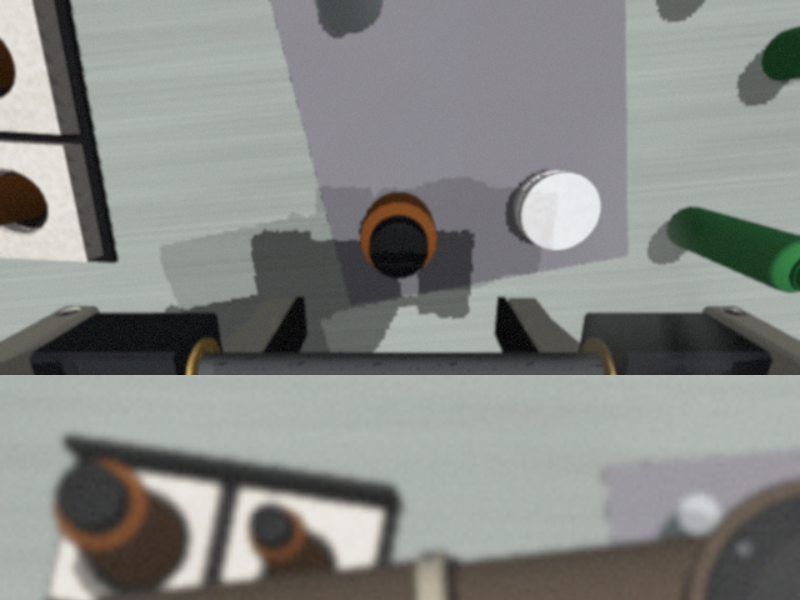

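SW is laterally centred (cap at 318,197). Both tall bottles stand in the rack. Descending and gripping.

Emit:
jog_arm(plan=[[[1,-0.001,0,0.03,0.2,0.2,0],[1,-0.001,0,0.06,0.2,0.2,0],[1,-0.001,0,0.09,0.2,0.2,0],[1,-0.001,0,0.115,0.2,0.2,0],[1,-0.001,0,0.13,0.2,0.2,0],[1,-0.001,0,0.139,0.2,0.2,0],[1,-0.001,0,0.139,0.2,0.2,0],[0,-0.001,0,0.139,0.2,0.2,0],[0,-0.001,0,0.139,0.2,0.2,0],[0,-0.001,0,0.139,0.2,0.2,0],[0,-0.001,0,0.139,0.2,0.2,0],[0,-0.001,0,0.139,0.2,0.2,0],[0,-0.001,0,0.139,0.2,0.2,0]]])

```text
clock: 29.4
tool_pos: [0.4303, -0.14, 0.0205]
orientation: [-180.0, -0.0, -5.0]
force: [-0.7, 1.3, 6.8]
opening: 0.0571
gripper_force: 30.0
```

```bash
python3 -c "
from h import *
go(.4995,.2665,.1395,-8.7)"
```

```text
shift mm [  33.3 -411.  -118.9] turn [-0.  -0.   3.7] from [ 0.4303 -0.14    0.0205] [-1.7998e+02 -3.0000e-02 -5.0500e+00] t 29.4 open 0.0571
```

Emit:
jog_arm(plan=[[[0,0,0,-0.008,0,0,0],[0,0,0,-0.03,0,0,0],[0,0,0,-0.06,0,0,0],[0,0,0,-0.09,0,0,0],[0,0,0,-0.112,0,0,0],[0,0.001,-0.01,-0.12,0,0,0],[0,0.003,-0.035,-0.12,0,0,0.5],[0,0.006,-0.07,-0.12,0,0,1],[0,0.009,-0.11,-0.12,0,0,1.5],[0,0.012,-0.155,-0.12,0,0,2],[0,0.016,-0.2,-0.12,0,0,2.5],[0,0.02,-0.245,-0.12,0,0,3],[0,0.023,-0.29,-0.12,0,0,3.7],[0,0.027,-0.33,-0.12,0,0,3.7],[0,0.03,-0.365,-0.12,0,0,3.7],[0,0.032,-0.395,-0.12,0,0,3.7],[0,0.033,-0.408,-0.12,0,0,3.7],[0,0.033,-0.411,-0.12,0,0,3.7],[0,0.033,-0.411,-0.12,0,0,3.7]]])

```text
clock: 31.78
tool_pos: [0.4987, 0.2658, 0.14]
orientation: [180.0, 0.0, -8.8]
force: [0.7, -0.1, -1.9]
opening: 0.0576
gripper_force: 30.0
```

```bash
python3 -c "
from h import *
go(.4995,.2665,.14,-8.7)
b=snap('wrist')
import pickle;pickle.dump(b,open('w9.pkl','wb'))
cv2.imwrite('pics/c9.png',cv2.resize(b['image'][90:290,180:460,::-1],None,fx=2.8,fy=2.8))"
```

```text
shift mm [ 0.7 -0.8 -0. ] turn [ 0.   0.  -0.1] from [0.4987 0.2658 0.14  ] [ 1.7998e+02  4.0000e-02 -8.7700e+00] t 31.77 open 0.0576
```

View pics/c9.png

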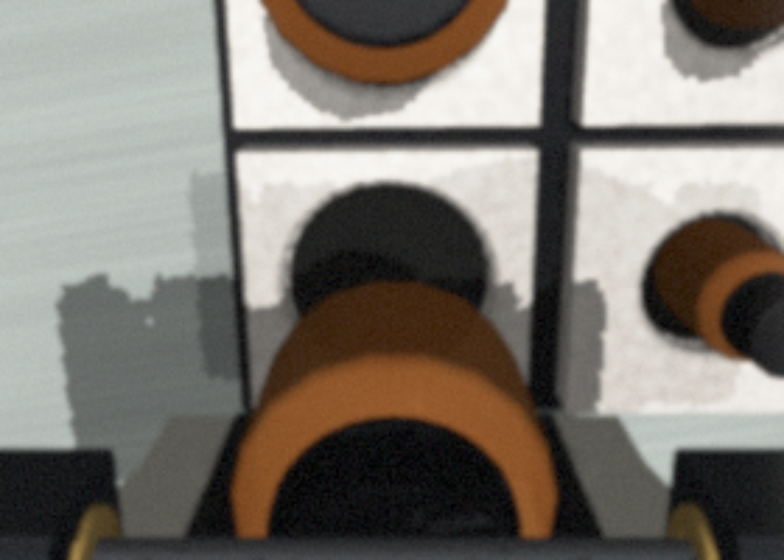

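SS sits in its pocket. The front wide pocket's far edge is at crop (390,182) and the SW foot's far edge at (393,281).

```bash
python3 -c "
from h import *
import pickle
b=pickle.load(open('w9.pkl','rb'));y=np.radians(-8.7);ax=np.array([np.cos(y),np.sin(y)])
g=lambda u,v,z:ray(b,180+u/2.8,90+v/2.8,z)[:2]
print('pocket',g(390,182,.02)-.036*ax,'bottle',g(393,281,.12)-.029*ax)
"
```

```text
pocket [0.49719746 0.26801708] bottle [0.49992705 0.26653325]
```

Emit:
jog_arm(plan=[[[0,0,0,0.01,0,0,0],[0,0,0,0.035,0,0,0],[0,0,0,0.06,0,0,0],[0,0,0,0.075,0,0,0],[0,0,0,0.075,0,0,0]]])

```text
clock: 32.45
tool_pos: [0.4984, 0.2656, 0.0641]
orientation: [179.9, 0.1, -8.8]
force: [1.3, 0.1, -2.5]
opening: 0.0571
gripper_force: 30.0
```

Emit:
jog_arm(plan=[[[0,0,-0.001,0.01,0,0,0],[0,0,-0.001,0.02,0,0,0],[0,0,-0.001,0.027,0,0,0],[0,0,-0.001,0.031,0,0,0],[0,0,-0.001,0.033,0,0,0],[0,0,-0.001,0.033,0,0,0]]])

```text
clock: 33.2
tool_pos: [0.4992, 0.2675, 0.0322]
orientation: [-180.0, 0.0, -8.7]
force: [0.1, -0.1, -2.2]
opening: 0.0568
gripper_force: 30.0
```

Emit:
jog_arm(plan=[[[0,0,0,0.0015,0,0,0],[0,0,0,0.0025,0,0,0],[0,0,0,0.0025,0,0,0]]])

```text
clock: 33.58
tool_pos: [0.4993, 0.2676, 0.0305]
orientation: [-180.0, -0.0, -8.7]
force: [-2.4, -0.3, 5.2]
opening: 0.057
gripper_force: 30.0
```

Emit:
jog_arm(plan=[[[0.8,0,0,0,0,0,0],[0.9,0,0,0,0,0,0],[1,0,0,0,0,0,0],[1,0,0,-0.02,0,0,0],[1,0,0,-0.05,0,0,0],[1,0,0,-0.1,0,0,0],[1,0,0,-0.15,0,0,0],[1,0,0.05,-0.21,0,0,0],[1,0,0.06,-0.26,0,0,0],[1,0,0.06,-0.27,0,0,0],[1,0,0.06,-0.27,0,0,0]]])

```text
clock: 34.95
tool_pos: [0.4903, 0.2082, 0.3004]
orientation: [-179.9, -0.1, -8.8]
force: [0.5, 0.1, -0.3]
opening: 0.0876
gripper_force: 0.0
```

```bash
python3 -c "
from h import *
b=snap('wrist');t=snap('scene')
im=np.hstack([cv2.resize(b['image'][0:250,200:450],(400,400)),cv2.resize(t['image'][110:260,230:440],(400,286))[:286].copy() if 0 else cv2.resize(t['image'][110:260,300:450],(400,400))])
cv2.imwrite('pics/c10.png',im[:,:,::-1])"
```

```text
(no output)
```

View pics/c10.png

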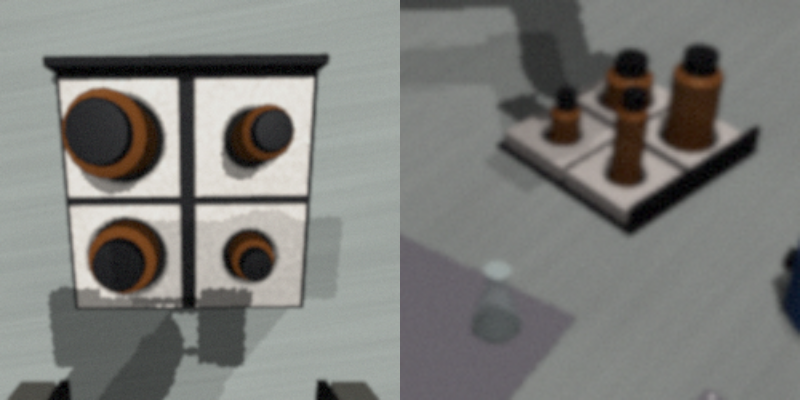

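All four bottles stand upright in their own pockets and the flask is where it was. Handing in.

```bash
python3 -c "
from plant import ctrl
print(ctrl.close_job())"
```

```text
the job is handed in; nothing more can be done
None
```

All four amber bottles stand upright in their own pockets, with the tall ones placed first and each set down to contact; the flask and petri dishes looked undisturbed. I handed the job in at about 35 s; no verdict came back.

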